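Set the bake counter to the marker peg

ROBOT

A 6-joint arm with a two-finger parallel gripper is mounted at the origin on the work surface. World frame = base frame: x ahead of the robot, y to its left, z up, the work surface at z = 0. Lengths are in m, angles in degrees, forces in N, time in s.
With the tool pointing down it reaches from about 0.3 to 0.75 m from the base axis. Payload 8.5 kg.
Tool frame: the origin (TCP) lies on the centre line of the jaws, within the pads' length; the fingertips stand 17 mm ahead of it and the grasp point (between the pads) lies 2 mm behind it (env.tcp_to_tips is the distance from the TCP to the fingertips, in m); z points along the fingers, y is the line along which they close (so a half turn about z gives the same grasp; the last joint's range is limited). The gripper opens to 85 mm and grips with 20 to 120 N. Pads are 22 mm wide; open, the fingers measure 114 mm over their backs; the gripper's body (76 mm by 85 mm) begins 54 mm behind the grasp point. The pads swing forward as they close: fully open they stand 13 mm farther back than shut.
Start: joints at [61.92, 21.807, 74.336, -0, 83.858, -12.336], TCP at [0.149, 0.529, 0.248] pointing down, gripper open.
Joint ranges: [-178.18, 178.18], [-50.72, 133.34], [12.68, 142.11], [-81.47, 261.47], [9.98, 163.14], [-165.26, 165.26]. Speed limits (degrees/s): [136.94, 136.94, 180, 180, 180, 180].

INTERFACE

Orientations are given as a 3x3 rotation matrix whose columns are the frame's x, y, z axes.
In Python, from rig import env gives the robot as it stands. The module is installed in compiled form; this text tells all that it offers.
- The arm moves only by the shell command python3 -m pendant 'ROWS' [FORCE]. ROWS is JSON, a list of rows, each a list of 7 numbers: the opening, from 0 (shut) to 1 (fully open), then the shift along the tool's x, y, z in m, then the turn, a rotation vector about the tool's x, y, z in rad. A call has 1 to 5 rows; each row is the pose to reach, as a shift and turn from the pose commanded when the call began, along the tool's axes at that moment; what a row does not reach only later rows make up. A row lasts 1/8 s, in which the tool goes at most 62.5 mm and 10.7 degrees, less where a joint would pass 70% of its speed; a pose out of reach is approached as far as the arm can. A call with a gripper value outside its range is refused whole. The fingers move at their own pace and stop on an object; FORCE is the grip in N (left out, the last holds). Time passes only in rows, so rows that repeat a pose let the fingers close. It gives the time, the measured TCP pose, the force, the opening and the grip force at its end, in the units of the state.
- env.observe(): the state, without advancing time (a new reading comes with each control period).
- env.get_image(name): name is "side" or "top"; returns a dict with "image" (384x512x3 uint8, blue, green, red), "fx", "fy", "cx", "cy" (pixels), "pose" (4x4, takes a point from camera to world coordinates). Camera axes: x right, y up, looking along -z (the intrinsics and any distortion apply to the point x, -y, -z); pixel columns grow to the right and rows downward; lengths in m; the calibration is good to about 2 mm. A picture is of the moment at which its call begins. There is no depth.
- env.close_job(): hands the job in; it is judged then, once.
Trained networks look in the newest picture that a camera, given by its name, has taken for a name from the list of things; names that differ only in an ending like _2 or _b are one class to them, and where a whole thing is asked for, a point or a joint stands for the part that bears it (a point fixed in the world has none). Each returns a list of dicts, best first, with "conf" (0 to 1); they miss things now and then, are a little off and sometimes report something else, mostly with a low value. They report only what shows in the picture. A call takes as long as a camera call. They do not tell look-alikes from the thing itself.
- env.find_in(camera, thing): "bbox" ([centre column, centre row, width, height] in pixels, round what is visible of it).
- env.trace(camera, thing): "mask" (384x512 bool, what is visible of it) and "bbox" ([centre column, centre row, width, height] in pixels, round what is visible of it).
- env.tip_of(camera, thing): "centre" ([column, row] in pixels: a listed point, or the origin of a listed thing).
The state is a dict: "time_s": time; "q": joint angles; "qvel": joint speeds; "joint_efforts": joint torques, N m; "position": TCP position; "tool_rot": TCP orientation; "ft_force": force on the tool from outside, world axes, zero at the start; "wrist_torque": the same for the moment, N m; "grip_width": finger opening in m; "gripper_force": force on a finger pad.
Only numpy, scipy, OpenCV 4.12 (cv2) and the standard library are available. Lean on these libraries where they do the work, as an engineer would, in place of code of your own. Each camera call takes 0.05 s, during which the arm holds its last target. There are 200 camera calls.

TASK

On the kitchen worktop is a bench counter for baked trays: a flat metal case with a round pointer dial and a step button. Press its step button, all the way down and fully up again each time, until the dial's pointer stands at the tall marker peg on the dial's rim. Do not press the button of the round kitchen timer that stands nearby.

Things in the scene. Friction and masses are not known exactly. Their poses are not given: they have to be found in the camera images.
- step_top (a point): Centre of the top of the counter's step button: black cap, 36 mm wide, top 84 mm above the worktop, 14 mm travel down to a hard stop; 2 to 5 N to press slowly, springs up in 0.3 s. A full press and release turns the dial 45 degrees clockwise seen from above; after a short press the next full one only completes that step. Never turns back. Fixed grey metal case 130 (x) x 190 (y) x 42 mm, z up.
- pointer_tip (a point): Tip of the black pointer on the white 80 mm dial, 36 mm from the dial's axis, 48 mm above the worktop, behind a clear window (bezel 91 mm wide, 54 mm high). The dial's axis is 85 mm from the button's axis along -y of step_top. Only the button turns the dial. At the start the pointer points within 5 degrees of the stud nearest the button.
- marker: Marker peg: fixed upright steel pin, 12 mm diameter, 24 mm tall, at one of eight places 45 degrees apart, 52 mm from the dial's axis; the others hold small flat studs (6 mm wide, 3 mm high). Origin at its foot, 42 mm above the worktop; top at 66 mm. It is 2 to 6 steps clockwise of the pointer's start. Pointer tip to peg axis, horizontally: 16 mm when pointing at it, 37 mm one step short.
- timer_top (a point): Centre of the top of the kitchen timer's push button: the same 36 mm black cap, top 84 mm above the worktop, but on a round white case 96 mm wide, fixed, without a dial. Not to be pressed.
Mind the look-alikes: they are no part of the job. Of the things that look like the part that bears step_top, the largest one is meant.

How it is judged (in metres and radians):
At the end, for the whole second after the job is handed in: The pointer stands at the tall marker peg within about 15 degrees (pointer tip less than 20.5 mm horizontally from the peg's axis) and the step button is up again (top within 3 mm of its rest height) (horizontal distance between pointer_tip and marker below 0.0205 m and height (world z) of step_top above 0.081 m); the robot touches nothing.
It fails at once if the kitchen timer's button is pressed by more than 3 mm (height (world z) of timer_top below 0.081 m).
It also fails if it takes over 45 s, if anything falls off the work surface, if the arm or the gripper's body presses on something with over 40 N, if the wrist force passes 120 N, or if a joint passes its speed limit or range.

## Working session

There is one attempt and no reset: what is moved stays moved. The work goes in short steps, Python scripts to look and compute and a shell command to move; the robot and the scene stay as the last step left them, time stands still between calls to the robot, and variables do not carry over. Pictures are saved under pics/ and viewed, at most 10 in all, crops included, and the job is handed in when it is done.

```bash
mkdir -p pics
cat > h.py <<'E'
import numpy as np, cv2
from rig import env
def ray(im,px):
    K=np.array([[im["fx"],0,im["cx"]],[0,im["fy"],im["cy"]],[0,0,1]])
    P=np.array(im["pose"]); x,y=(px[0]-im["cx"])/im["fx"],(px[1]-im["cy"])/im["fy"]
    return P[:3,3],P[:3,:3]@np.array([x,-y,-1.])
def at_z(im,px,z):
    o,d=ray(im,px); return (o+d*(z-o[2])/d[2]).round(4)
E
python3 - <<'E'
from h import *
ims={}
for c in("top","side"):
    im=env.get_image(c); cv2.imwrite(f"pics/{c}0.png",im["image"])
    print(c,[k for k in im if k not in("image",)],im["fx"],np.array(im["pose"]).round(3).tolist())
    for t,z in(("step_top",.084),("pointer_tip",.048),("marker",.042),("timer_top",.084)):
        for r in env.tip_of(c,t)[:4]: print(t,r["conf"],np.round(r["centre"],1),at_z(im,r["centre"],z))
    for r in env.find_in(c,"step_top")[:4]: print("box",r["conf"],np.round(r["bbox"],1))
s=env.observe(); print(s["position"],np.round(s["tool_rot"],3).tolist(),s["time_s"])
a=[cv2.imread(f"pics/{c}0.png") for c in("top","side")]
E
```

```text
top ['fx', 'fy', 'cx', 'cy', 'pose'] 443.85181519436475 [[-0.029, 0.983, -0.183, 0.302], [-0.999, -0.024, 0.029, 0.101], [0.024, 0.184, 0.983, 0.964], [0.0, 0.0, 0.0, 1.0]]
step_top 0.59 [ 79.9 206.1] [0.4502 0.4142 0.084 ]
step_top 0.54 [172.6 283.1] [0.2946 0.2302 0.084 ]
marker 0.62 [223.6 161.2] [0.5471 0.1285 0.042 ]
timer_top 0.59 [357.1 149.8] [ 0.5541 -0.149   0.084 ]
box 0.62 [176.3 282.5  13.8  14.7]
box 0.54 [180.1 178.6  16.9  16.9]
side ['fx', 'fy', 'cx', 'cy', 'pose'] 453.57310430216785 [[0.635, 0.47, -0.613, -0.102], [-0.772, 0.362, -0.521, -0.41], [-0.023, 0.805, 0.593, 0.622], [0.0, 0.0, 0.0, 1.0]]
step_top 0.7 [135.9 204.3] [0.2868 0.2164 0.084 ]
step_top 0.56 [214.6 159.7] [0.4992 0.2054 0.084 ]
step_top 0.39 [136.8 144.4] [0.4368 0.3985 0.084 ]
marker 0.38 [253.4 177.1] [0.5457 0.133  0.042 ]
timer_top 0.69 [370.2 203.9] [ 0.5647 -0.1411  0.084 ]
box 0.76 [212.7 162.6  13.   10.9]
box 0.67 [136.7 149.8   9.4  10.7]
box 0.49 [136.6 209.8   9.9  14.7]
[0.14925591 0.52933563 0.2483277 ] [[-0.962, 0.271, -0.0], [0.271, 0.962, -0.0], [0.0, -0.0, -1.0]] 0.6
```

View pics/top0.png

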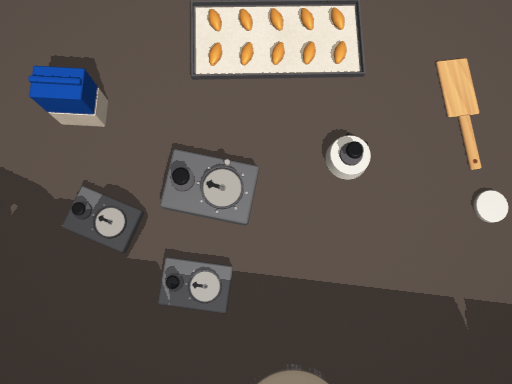

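View pics/side0.png

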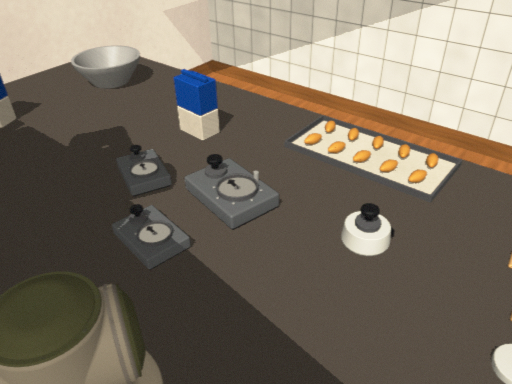

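Three counters appear in the top picture: (210,185), (103,218) and (195,285). The one at (210,185), with its button at (180,177), is clearly the largest and also carries the peg at (227,162), so it is the one meant. The round white timer is at (348,157). I'll confirm this in one enlarged crop and measure.

Run:
```python
from h import *
t=env.get_image("top"); s=env.get_image("side")
cv2.imwrite("pics/crop1.png",np.hstack([cv2.resize(t["image"][140:235,150:270],(480,380),interpolation=2)[:, :400],cv2.resize(s["image"][145:225,180:280],(475,380),interpolation=2)[:, :400]]))
B=[]
for c,im in(("top",t),("side",s)):
    for n in("step_top","pointer_tip"):
        for r in env.trace(c,n)[:5]:
            b=r["bbox"]; print(c,n,round(r["conf"],2),np.round(b,1),at_z(im,b[:2],.08 if n=="step_top" else .048))
    # cap darkness centroid near button
    x0,y0,w,h=((168,165,28,28) if c=="top" else (203,152,24,22))
    g=im["image"][y0:y0+h,x0:x0+w].max(2); m=(g<28); k,l,st,ce=cv2.connectedComponentsWithStats(m.astype('uint8'))
    for i in range(1,k):
        if st[i,4]>20: print("dark",c,st[i],ce[i]+[x0,y0],at_z(im,ce[i]+[x0,y0],.080))
for nm,p in(("dial axis",(222,187)),("peg foot",(227,162))): print(nm,at_z(t,p,.048))
```

```text
top step_top 0.66 [179.1 177.8  18.1  16.5] [0.5042 0.2183 0.08  ]
top step_top 0.47 [173.7 283.9  12.5  15.7] [0.293  0.2286 0.08  ]
side step_top 0.75 [213.9 160.5  13.9  14.4] [0.5003 0.2089 0.08  ]
side step_top 0.41 [138.3 150.1  12.8   8.9] [0.426  0.3808 0.08  ]
dark side [ 8  9 10  7 32] [215.625  164.3125] [0.4911 0.1951 0.08  ]
dial axis [0.4896 0.1326 0.048 ]
peg foot [0.5436 0.1211 0.048 ]
```

View pics/crop1.png

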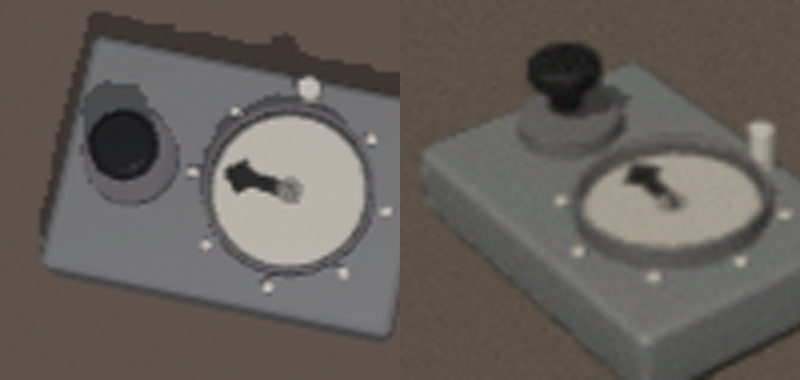

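The crop shows the large counter: cap at top (181,176) and side (214.7,159.3). The pointer points left at the stud nearest the button. Clockwise from there come one stud and then the peg, so two steps are needed. Next I'll triangulate the cap and work out the move.

Run:
```python
from h import *
t=env.get_image("top"); s=env.get_image("side")
A=np.zeros((3,3));b=np.zeros(3)
for im,p in((t,(181,176.2)),(s,(214.7,159.3))):
    print(at_z(im,p,.084)); o,d=ray(im,p); d/=np.linalg.norm(d); M=np.eye(3)-np.outer(d,d); A+=M;b+=M@o
X=np.linalg.solve(A,b); print("tri",X.round(4))
o=env.observe(); P=np.array(o["position"]);R=np.array(o["tool_rot"])
print("tips",env.tcp_to_tips,"t",o["time_s"],"timer est",at_z(t,(355,150),.084))
T=np.array([.502,.2125,.13+env.tcp_to_tips]); print((R.T@(T-P)).round(4))
```

```text
[0.5065 0.2139 0.084 ]
[0.5006 0.2063 0.084 ]
tri [0.5084 0.2147 0.0769]
tips 0.017 t 1.0 timer est [ 0.5538 -0.1446  0.084 ]
[-0.4255 -0.2092  0.1013]
```

```bash
python3 -m pendant '[[0,-0.056,-0.027,0,0,0,0],[0,-0.112,-0.054,0,0,0,0],[0,-0.168,-0.081,0,0,0,0],[0,-0.224,-0.108,0,0,0,0],[0,-0.275,-0.134,0,0,0,0]]'
python3 -m pendant '[[0,-0.053,-0.026,0,0,0,0],[0,-0.106,-0.052,0,0,0,0],[0,-0.1535,-0.0737,0,0,0,0],[0,-0.1535,-0.0737,0.03,0,0,0],[0,-0.1535,-0.0737,0.03,0,0,0]]'
python3 - <<'E'
from h import *
o=env.observe(); P=np.array(o["position"]);R=np.array(o["tool_rot"])
T=np.array([.5055,.213,.1+env.tcp_to_tips]); print(P,o["time_s"],o["grip_width"],env.tcp_to_tips,(R.T@(T-P)).round(4))
E
```

```text
time_s: 1.62
position: [0.379, 0.3242, 0.2485]
tool_rot: [[-0.962, 0.272, 0.0], [0.272, 0.962, 0.0], [-0.0, 0.0, -1.0]]
ft_force: [-0.2, 1.1, 0.4]
grip_width: -0.0002
gripper_force: 0.0
time_s: 2.25
position: [0.5047, 0.2126, 0.2166]
tool_rot: [[-0.962, 0.272, -0.004], [0.272, 0.962, -0.001], [0.004, -0.002, -1.0]]
ft_force: [-0.1, -0.4, -0.2]
grip_width: -0.0002
gripper_force: 0.0
[0.50467996 0.21262664 0.21664028] 2.25 -0.00022087965105356693 0.017 [-0.0011  0.0008  0.0996]
```

Next I'll descend to 10 mm above the cap and check alignment from the camera.

```bash
python3 -m pendant '[[0,0,0,0.04,0,0,0],[0,0,0,0.08,0,0,0],[0,0,0,0.105,0,0,0],[0,0,0,0.105,0,0,0],[0,0,0,0.105,0,0,0]]'
python3 - <<'E'
from h import *
t=env.get_image("top"); s=env.get_image("side")
cv2.imwrite("pics/crop2.png",np.hstack([cv2.resize(t["image"][120:240,150:270],(400,400),interpolation=2),cv2.resize(s["image"][105:205,165:265],(400,400),interpolation=2)]))
E
```

```text
time_s: 2.88
position: [0.506, 0.2137, 0.1151]
tool_rot: [[-0.963, 0.271, 0.003], [0.271, 0.963, 0.001], [-0.002, 0.001, -1.0]]
ft_force: [0.7, 0.0, -0.1]
grip_width: 0.0001
gripper_force: 0.0
```

View pics/crop2.png

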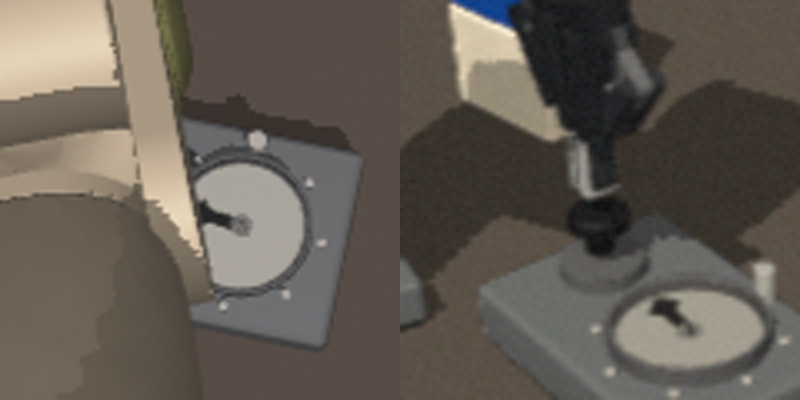

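The side crop shows the fingertips at (597,190), right above the cap at (599,212), so they are centred. I'll press gently.

```bash
python3 -m pendant '[[0,0,0,0.012,0,0,0],[0,0,0,0.018,0,0,0],[0,0,0,0.023,0,0,0],[0,0,0,0.026,0,0,0],[0,0,0,0.026,0,0,0]]'
```

```text
time_s: 3.6
position: [0.5055, 0.2132, 0.0873]
tool_rot: [[-0.962, 0.271, 0.0], [0.271, 0.962, 0.0], [-0.0, 0.0, -1.0]]
ft_force: [1.2, 0.8, 2.2]
grip_width: -0.0001
gripper_force: 1.1
```

```bash
python3 -m pendant '[[0,0,0,0.001,0,0,0],[0,0,0,0.001,0,0,0],[0,0,0,0.001,0,0,0]]'
```

```text
time_s: 3.98
position: [0.5055, 0.2132, 0.087]
tool_rot: [[-0.962, 0.271, 0.001], [0.271, 0.962, 0.0], [-0.001, 0.0, -1.0]]
ft_force: [0.1, 0.1, 9.0]
grip_width: 0.0
gripper_force: 4.0
```

At the hard stop: 9 N and the height has stopped falling. I'll release fully and look.

```bash
python3 -m pendant '[[0,0,0,-0.01,0,0,0],[0,0,0,-0.027,0,0,0],[0,0,0,-0.027,0,0,0],[0,0,0,-0.027,0,0,0],[0,0,0,-0.027,0,0,0]]'
python3 - <<'E'
from h import *
t=env.get_image("top"); s=env.get_image("side")
cv2.imwrite("pics/crop3.png",np.hstack([cv2.resize(t["image"][120:240,150:270],(400,400),interpolation=2),cv2.resize(s["image"][105:205,165:265],(400,400),interpolation=2)]))
E
```

```text
time_s: 4.6
position: [0.505, 0.2131, 0.1127]
tool_rot: [[-0.962, 0.271, -0.001], [0.271, 0.962, -0.0], [0.001, -0.001, -1.0]]
ft_force: [-0.1, -0.1, -0.3]
grip_width: -0.0001
gripper_force: 0.0
```

View pics/crop3.png

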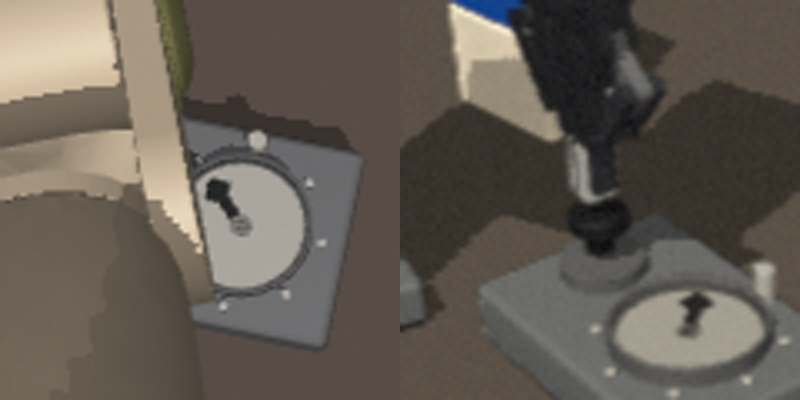

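The pointer turned one step: its tip is at (215,185) in the left half of the crop, and the peg at (258,140) is one more step away. The button is up. I'll press once more.

```bash
python3 -m pendant '[[0,0,0,0.012,0,0,0],[0,0,0,0.018,0,0,0],[0,0,0,0.023,0,0,0],[0,0,0,0.026,0,0,0],[0,0,0,0.027,0,0,0]]'; python3 -m pendant '[[0,0,0,0,0,0,0],[0,0,0,0,0,0,0]]'
```

```text
time_s: 5.32
position: [0.5054, 0.2132, 0.0869]
tool_rot: [[-0.963, 0.271, 0.0], [0.271, 0.963, 0.0], [-0.0, 0.0, -1.0]]
ft_force: [-3.4, -1.4, 14.7]
grip_width: 0.0002
gripper_force: 7.1
time_s: 5.58
position: [0.5053, 0.2132, 0.087]
tool_rot: [[-0.963, 0.271, 0.001], [0.271, 0.963, -0.0], [-0.001, 0.0, -1.0]]
ft_force: [-1.9, -0.5, 9.4]
grip_width: -0.0
gripper_force: 4.4
```

```bash
python3 -m pendant '[[0,0,0,-0.015,0,0,0],[0,0,0,-0.05,0,0,0],[0,0,0,-0.08,0,0,0],[0,0,0,-0.08,0,0,0],[0,0,0,-0.08,0,0,0]]'
python3 - <<'E'
from h import *
t=env.get_image("top"); s=env.get_image("side")
cv2.imwrite("pics/crop4.png",np.hstack([cv2.resize(t["image"][120:240,150:270],(400,400),interpolation=2),cv2.resize(s["image"][105:205,165:265],(400,400),interpolation=2)]))
E
```

```text
time_s: 6.2
position: [0.5049, 0.2131, 0.1659]
tool_rot: [[-0.962, 0.271, -0.001], [0.271, 0.962, -0.0], [0.001, -0.0, -1.0]]
ft_force: [0.9, -0.0, -1.4]
grip_width: -0.0003
gripper_force: 0.0
```

View pics/crop4.png

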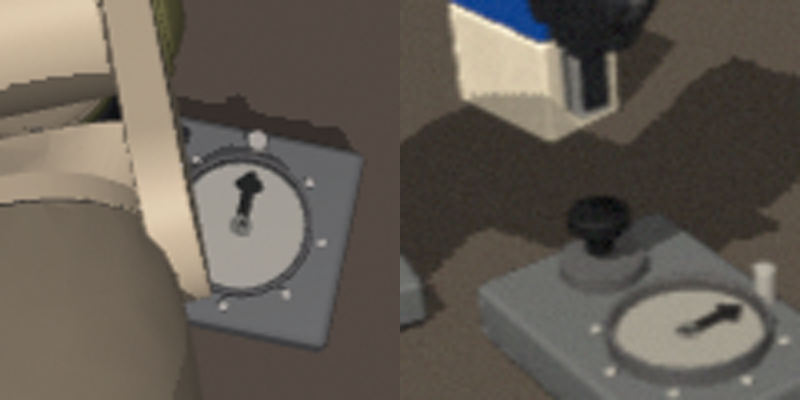

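The pointer, with its tip at (249,173), now aims at the peg at (258,140). The button is up and the gripper is clear of everything, so I'm handing in.

```bash
python3 -c "
from rig import env
print(env.close_job())"
```

```text
the job is handed in; nothing more can be done
None
```

I pressed the largest counter's step button fully twice; in the last picture the pointer stood at the marker peg, the button was up and the arm was clear, and I never went near the timer. The job is handed in, but no verdict came back.

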